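# Gauge the mini fridge's levelling bar

## Robot

A 6-joint arm with a two-finger parallel gripper is mounted at the origin on the work surface. World frame = base frame: x ahead of the robot, y to its left, z up, the work surface at z = 0. Lengths are in mm, angles in rad, forces in N, time in s.
With the tool pointing down it reaches from about 350 to 875 mm from the base axis. Payload 4.2 kg.
Tool frame: the origin (TCP) lies at the very end of the fingers, on their centre line; the grasp point (between the pads) lies 19 mm behind it; y points along the fingers, z is the direction in which the jaws open and shut, and the axes are right-handed (so a half turn about y gives the same grasp; the last joint's range is limited). The gripper opens to 85 mm and grips with 20 to 120 N. Pads are 22 mm wide; open, the fingers measure 114 mm over their backs; the gripper's body (76 mm by 85 mm) begins 54 mm behind the grasp point. The pads swing forward as they close: fully open they stand 13 mm farther back than shut.
Start: joints at [-0.93, 0.385, 0.008, 0, -1.194, -0.259], TCP at [232.883, -579.97, 231.312] pointing down, gripper open.
Joint ranges: [-3.14, 3.14], [-1.21, 2.06], [-1.07, 1.41], [-3.16, 2.05], [-2.99, -0.16], [-3.1, 3.1]. Speed limits (rad/s): [2.79, 2.79, 3.14, 3.14, 3.14, 3.14].

## Interface

Orientations are given as a unit quaternion [x, y, z, w].
In Python, from bench import arm gives the robot as it stands.
- The arm moves only by the shell command python3 -m creep 'ROWS'. ROWS is JSON, a list of rows, each an object with "delta_pos": the shift along the tool's x, y, z in mm, a list of three; "rot": the turn, a rotation vector about the tool's x, y, z in rad, a list of three; "jaw": the finger opening in mm, from 0 to 85.4. A call has exactly 10 rows; each row shifts and turns the commanded pose from where the row before left it, along the tool's axes as they then stand; what a row does not reach is not made up. A row lasts 1/12 s, in which the tool goes at most 41.7 mm and 7.16 degrees, less where a joint would pass 70% of its speed; a pose out of reach is approached as far as the arm can. A call is refused whole if a number of a shift passes 41.7 or a number of a turn 0.125, either way. A call with a gripper value outside its range is refused whole. The fingers move at their own pace and stop on an object; the grip force is fixed at half the most. Time passes only in rows, so rows that do not move let the fingers close, or fill a call up. It gives the time, the measured TCP pose, the force and the opening at its end, in the units of the state.
- arm.read_state(): the state, without advancing time (a new reading comes with each control period).
- arm.get_image(name): name is "side" or "top" or "wrist"; returns the picture (400x640x3 uint8, red, green, blue); there is no depth.
- arm.calibration(name): a dict with "intrinsics" (3x3 intrinsics, pixels), "R" (3x3) and "t" (3): a world point X has camera coordinates R X + t. Camera axes: x right, y down, z forward; pixel columns grow to the right and rows downward; lengths in mm; the calibration is good to about 2 mm. A picture is of the moment at which its call begins: read the wrist's pose just before it. calibration takes no time and is no camera call; for the wrist camera it gives the pose at the moment of the call.
- arm.job_done(): hands the job in, once; it reports no verdict.
Trained networks look in the newest picture that a camera, given by its name, has taken for a name from the list of things; names that differ only in an ending like _2 or _b are one class to them, and where a whole thing is asked for, a point or a joint stands for the part that bears it (a point fixed in the world has none). Each returns a list of dicts, best first, with "p" (0 to 1); they miss things now and then, are a little off and sometimes report something else, mostly with a low value. They report only what shows in the picture. A call takes as long as a camera call. They do not tell look-alikes from the thing itself.
- arm.find_in(camera, target): "location" ([column, row] in pixels, amid what is visible of it).
- arm.masks_of(camera, target): "pixels" (400x640 bool, what is visible of it) and "location" ([column, row] in pixels, amid what is visible of it).
The state is a dict: "clock": time; "joints": joint angles; "joint_vel": joint speeds; "joint_efforts": joint torques, N m; "position": TCP position; "ee_rot": TCP orientation; "contact_force": force on the tool from outside, world axes, zero at the start; "wrist_torque": the same for the moment, N m; "gripper_width": finger opening in mm.
Only numpy, scipy, OpenCV 4.12 (cv2) and the standard library are available. Lean on these libraries where they do the work, as an engineer would, in place of code of your own. Each camera call takes 0.05 s, during which the arm holds its last target. There are 200 camera calls.

## Task

Lay the aluminium levelling bar flat on the height gauge's stone base plate, with its round orange pad centred under the gauge's sprung foot, and let go of it. Then lower the gauge's blue slide gently until the foot rests on the pad with a spring force of about 5 N, and leave the slide standing there. Last, swing the red lock lever fully over to the back, and leave everything else on the table where it is.

Things in the scene. Friction and masses are not known exactly. Their poses are not given: they have to be found in the camera images.
- gauge: Height gauge fixed to the table. Origin on the table; x to its back (away from the robot at yaw 0), y left, z up. Marble plate, top 12 mm up, x -135 to 115, y -70 to 120 mm. Steel column 20 mm thick, 212 mm high, at x 95, y 0 mm. Foot axis upright at x 20, y 0 mm. Foot: steel disc, radius 8 mm, on a spring: 1.3 N at first touch, 0.7 N more per mm, hard stop after 12 mm.
- carriage: Blue slide of the gauge, carrying the foot; moves only up and down, stays where left (needs about 5 N down, 11 N up; friction 8 N). Origin on the foot's axis, at the underside of the unpressed foot. Starts 65 to 85 mm above the table, goes down to 20 mm. Its 28 mm wide arm has its underside 30 mm and top 48 mm above the origin, from 16 mm in front of the foot axis back to the column.
- knob_grip (a point): Grip point on the black round knob (24 mm diameter, 28 mm high, upright) on top of the slide's arm, on the foot's axis: 21 mm above the arm's top, 69 mm above the slide's origin; the knob's top is 7 mm higher. Moves with the slide.
- bar: Loose aluminium bar, 150 x 28 x 14 mm, about 0.2 kg. Origin at the centre of its underside, x along it to the pad end, z up. The round orange pad (radius 13 mm) stands on a screw 52 mm from the centre along +x. The pad's top is 6 to 20 mm above the bar's top: set differently each time, not known. The -x half is plain, to be gripped across the 28 mm.
- pad_axis (a point): Point on the axis of the orange pad at the height of the bar's top face (14 mm above its underside), not the top of the pad. Axes as the bar.
- lock (a joint): Red lock lever at the left of the gauge's plate: 0 = leaning 0.5 rad to the front (free), 1.0 rad = leaning 0.5 rad to the back (locked). Stiff: stays where left (about 1 N at the tip). Hinge along the gauge's y at x 25, y 90, z 34 mm of the gauge, on a grey block 70 x 50 x 25 mm on the plate.
- lock_tip (a point): Centre of the red ball (radius 13 mm) at the end of the lock lever, 60 mm from its hinge; at the start 53 mm above and 29 mm in front of the hinge.
- canister: Blue plastic canister with white snap lid, radius 45 mm, 89 mm high, standing; origin under its centre. Leave it alone.
- jar: Closed glass jar, radius 36 mm, 110 mm high, standing; origin under its centre. Leave it alone.
- mug: White ceramic mug, radius 40 mm, 90 mm high, standing, handle to its +y; origin under its centre. Leave it alone.
- spoon: Stainless spoon, 160 mm long along its x, lying flat behind the gauge. Leave it alone.
Mind the look-alikes: they are no part of the job. Of the things that look like the bar, take the one that is farthest to the robot's right at the start.

How it is judged:
By the outcome, as a careful person would: the job done as asked, in the order asked, and still so for the second after the job is handed in, with the robot touching nothing.
It also fails if it takes over 72 s, if anything falls off the work surface, if the arm or the gripper's body presses on something with over 40 N, if the wrist force passes 120 N, or if a joint passes its speed limit or range.

## Working session

There is one attempt and no reset: what is moved stays moved. The work goes in short steps, Python scripts to look and compute and a shell command to move; the robot and the scene stay as the last step left them, time stands still between calls to the robot, and variables do not carry over. Pictures are saved under pics/ and viewed, about 8 in all and at most 12, crops included, and the job is handed in when it is done.

```bash
mkdir -p pics; ls; cat > h.py <<'E'
import numpy as np, cv2
from bench import arm
from scipy.spatial.transform import Rotation as R
def save(n,f,crop=None,s=1):
    im=arm.get_image(n)
    if crop: im=im[crop[1]:crop[3],crop[0]:crop[2]]
    if s!=1: im=cv2.resize(im,None,fx=s,fy=s,interpolation=cv2.INTER_CUBIC)
    cv2.imwrite('pics/'+f,im[:,:,::-1])
def ray(cal,uv):
    K=np.array(cal['intrinsics']);Rm=np.array(cal['R']);t=np.array(cal['t'])
    d=Rm.T@np.linalg.solve(K,[uv[0],uv[1],1.]); return -Rm.T@t,d/np.linalg.norm(d)
def onz(cal,uv,z):
    c,d=ray(cal,uv); return c+d*(z-c[2])/d[2]
def proj(cal,X):
    p=np.array(cal['R'])@np.array(X,float)+np.array(cal['t']); q=np.array(cal['intrinsics'])@p; return q[:2]/q[2]
E
python3 - <<'E'
from h import *
save('top','top0.png');save('side','side0.png')
s=arm.read_state();print({k:np.round(v,3) for k,v in s.items()})
for c in ('top','side'):
    cal=arm.calibration(c);print(c,np.round(ray(cal,(320,200)),2).tolist())
    for n in ('bar','pad_axis','knob_grip','lock_tip','gauge','carriage','canister','jar','mug','spoon'):
        r=arm.find_in(c,n); print(n,[(round(q['p'],2),np.round(q['location']).tolist()) for q in r[:5]])
E
```

```text
pics
{'clock': np.float64(0.1), 'joints': array([-0.93 ,  0.385,  0.007, -0.   , -1.194, -0.259]), 'joint_vel': array([ 0.001, -0.002,  0.003,  0.003, -0.   , -0.001]), 'joint_efforts': array([ 1.0000e-03, -3.9332e+01,  1.8893e+01,  4.1980e+00, -3.0000e-03,
        0.0000e+00]), 'position': array([ 232.685, -579.492,  230.329]), 'ee_rot': array([-0.694, -0.134,  0.134,  0.695]), 'contact_force': array([-0.478,  0.723,  0.066]), 'wrist_torque': array([ 0.027, -0.014,  0.001]), 'gripper_width': np.float64(85.47)}
top [[415.04, 0.64, 1098.63], [0.14, -0.02, -0.99]]
bar [(0.77, [252.0, 294.0]), (0.68, [430.0, 234.0]), (0.62, [383.0, 288.0]), (0.56, [398.0, 154.0])]
pad_axis [(0.98, [403.0, 154.0]), (0.92, [255.0, 294.0]), (0.91, [429.0, 231.0]), (0.64, [384.0, 290.0])]
knob_grip [(0.89, [330.0, 175.0]), (0.43, [167.0, 181.0]), (0.33, [431.0, 234.0])]
lock_tip [(0.55, [297.0, 187.0])]
gauge [(0.75, [319.0, 203.0]), (0.64, [195.0, 213.0])]
carriage [(0.73, [334.0, 170.0])]
canister [(0.74, [195.0, 216.0])]
jar [(0.83, [170.0, 182.0])]
mug [(0.72, [475.0, 180.0])]
spoon [(0.94, [308.0, 130.0])]
side [[-248.31, 749.51, 1003.41], [0.57, -0.52, -0.63]]
bar [(0.89, [412.0, 185.0]), (0.82, [344.0, 168.0]), (0.71, [347.0, 298.0]), (0.63, [422.0, 225.0])]
pad_axis [(0.74, [346.0, 166.0]), (0.71, [408.0, 186.0]), (0.7, [424.0, 229.0]), (0.57, [348.0, 299.0])]
knob_grip [(0.57, [319.0, 182.0])]
lock_tip [(0.57, [304.0, 208.0])]
gauge [(0.83, [322.0, 215.0])]
carriage [(0.64, [320.0, 179.0])]
canister []
jar [(0.69, [200.0, 278.0]), (0.28, [306.0, 208.0])]
mug [(0.91, [395.0, 148.0])]
spoon [(0.68, [270.0, 195.0]), (0.21, [323.0, 218.0])]
```

```bash
python3 - <<'E'
from h import *
save('top','top1.png',(130,90,530,340),2);save('side','side1.png',(180,100,480,320),2.6)
cal=arm.calibration('top')
for uv in [(252,294),(430,234),(383,288),(398,154)]: print(uv,onz(cal,uv,14).round())
E
```

```text
(252, 294) [298. 165.  14.]
(430, 234) [ 476. -335.   14.]
(383, 288) [ 322. -200.   14.]
(398, 154) [ 708. -244.   14.]
```

View pics/top1.png

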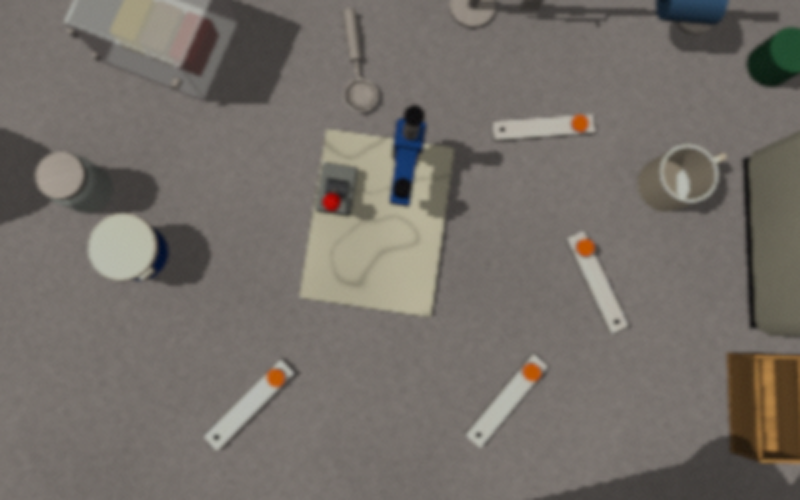

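View pics/side1.png

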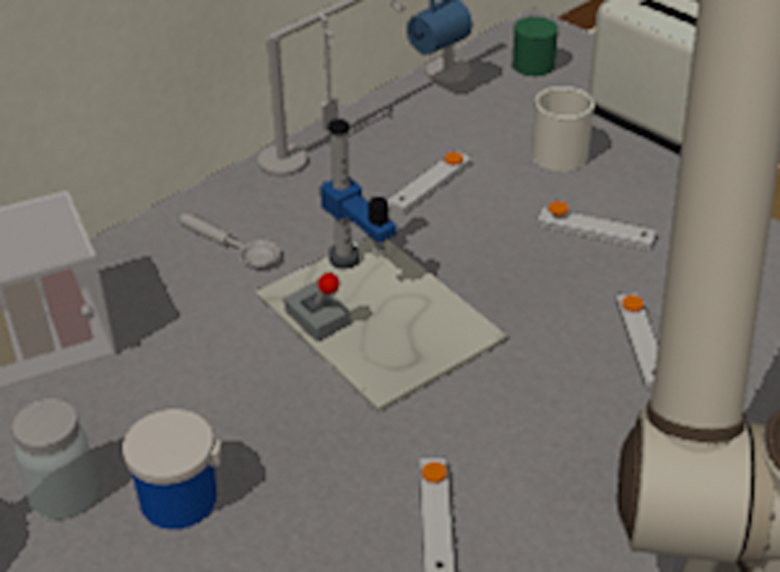

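The top view shows four bars. The rightmost one has its pad at about crop (586,248) and its hole end at (616,322). The plate corners are at crop (326,130), (453,148), (432,316) and (300,297), the knob at (402,188) and the red ball at (332,202). Next I fit the poses.

```bash
cat >> h.py <<'E'
def rect(mask):
    cs,_=cv2.findContours(mask.astype(np.uint8),cv2.RETR_EXTERNAL,cv2.CHAIN_APPROX_NONE)
    return max(cs,key=cv2.contourArea)[:,0,:].astype(float)
E
python3 - <<'E'
from h import *
from scipy.optimize import least_squares
cal=arm.calibration('top'); cs=arm.calibration('side')
px=lambda a,b:(130+a/2,90+b/2)
C=[px(326,130),px(453,148),px(432,316),px(300,297)]
G=np.array([[115,120],[115,-70],[-135,-70],[-135,120]],float)
W=np.array([onz(cal,c,12)[:2] for c in C]); print(W.round())
def f(p):
    c,s=np.cos(p[2]),np.sin(p[2]); return (G@np.array([[c,s],[-s,c]])+p[:2]-W).ravel()
r=least_squares(f,[500,0,0]); p=r.x; print('gauge',p.round(3),'res',r.fun.round(1))
c,s=np.cos(p[2]),np.sin(p[2]); M=np.array([[c,-s],[s,c]])
foot=M@[20,0]+p[:2]; print('foot',foot.round(1))
for nm,a,b in (('knob',px(402,188),(180+378/2.6,100+205/2.6)),('knobtop',px(402,188),(180+378/2.6,100+203/2.6))):
    # triangulate
    o1,d1=ray(cal,a);o2,d2=ray(cs,b)
    t=np.linalg.lstsq(np.c_[d1,-d2],o2-o1,rcond=None)[0]; print(nm,(o1+d1*t[0]).round(1),(o2+d2*t[1]).round(1))
print('lock expect',(M@[25-29,90]+p[:2]).round(1),onz(cal,px(332,202),87).round(1))
for q in arm.masks_of('top','bar'):
    w=np.array([onz(cal,u,14)[:2] for u in rect(q['pixels'])],np.float32)
    print(round(q['p'],2),q['location'],cv2.minAreaRect(w))
print('pad',onz(cal,px(586,248),28),'hole',onz(cal,px(616,322),14))
E
```

```text
[[ 698.   63.]
 [ 676. -123.]
 [ 431.  -95.]
 [ 453.   93.]]
gauge [ 5.71412e+02 -4.15320e+01 -1.16000e-01] res [ 2.   0.8  1.9 -1.5 -1.7  0.  -2.2  0.7]
foot [591.3 -43.9]
knob [590.8 -43.5 140. ] [590.3 -43.9 139.9]
knobtop [590.3 -43.3 143.2] [589.9 -43.6 143.2]
lock expect [577.9  48.3] [579.   47.9  87. ]
0.92 [252.8, 294.9] ((303.991455078125, 157.5901641845703), (29.431640625, 147.93722534179688), 46.408721923828125)
0.72 [399.7, 157.5] ((712.083251953125, -255.13662719726562), (33.486976623535156, 153.01498413085938), 5.814772605895996)
0.68 [426.8, 235.2] ((487.05621337890625, -333.64892578125), (154.20034790039062, 41.343360900878906), 23.94746971130371)
pad [ 531.61216765 -311.76516729   28.        ] hole [ 428.38184968 -357.30620748   14.        ]
```

```bash
cat >> h.py <<'E'
def plan(target,yaw):
    """tool down, jaws across direction yaw; gives rot about tool y, then shift in the turned frame"""
    s=arm.read_state(); T=R.from_quat(s['ee_rot']).as_matrix(); p=np.array(s['position'])
    best=None
    for k in (0,1):
        a=yaw+np.pi/2+k*np.pi; y=np.array([0,0,-1.]); z=np.array([np.cos(a),np.sin(a),0]); N=np.c_[np.cross(y,z),y,z]
        rv=R.from_matrix(T.T@N).as_rotvec()
        if best is None or np.linalg.norm(rv)<np.linalg.norm(best[0]): best=(rv,N)
    rv,N=best; d=N.T@(np.array(target)-p)
    print('t',round(float(s['clock']),2),'pos',p.round(1),'rv',rv.round(4),'shift',d.round(1),'j6',np.round(s['joints'][5],2),'F',np.round(s['contact_force'],1),'w',round(float(s['gripper_width']),1))
E
python3 - <<'E'
from h import *
u=np.array([np.cos(.416),np.sin(.416)]); g=np.array([484,-333])-42*u
plan([*g,150],.416)
cw=arm.calibration('wrist'); print(ray(cw,(320,200)), R.from_quat(arm.read_state()['ee_rot']).as_matrix().round(2), cw['intrinsics'])
E
```

```text
t 1.25 pos [ 232.9 -580.   231.3] rv [-0.     -0.0342  0.    ] shift [287.5  81.3 124.4] j6 -0.26 F [-0.   0.4  0.6] w 85.4
(array([ 155.14746924, -611.11470749,  375.25056733]), array([ 0.3178649 ,  0.10800841, -0.94196395])) [[ 0.93  0.   -0.37]
 [ 0.37  0.    0.93]
 [ 0.   -1.    0.  ]] [[283.12536932   0.         325.01387461]
 [  0.         283.12536932 197.09179633]
 [  0.           0.           1.        ]]
```

```bash
python3 -m creep '[{"delta_pos":[0,0,31],"rot":[0,-0.0342,0],"jaw":60},{"delta_pos":[0,0,31],"rot":[0,0,0],"jaw":60},{"delta_pos":[10,0,31],"rot":[0,0,0],"jaw":60},{"delta_pos":[25,0,31],"rot":[0,0,0],"jaw":60},{"delta_pos":[40,0,0],"rot":[0,0,0],"jaw":60},{"delta_pos":[40,0,0],"rot":[0,0,0],"jaw":60},{"delta_pos":[40,0,0],"rot":[0,0,0],"jaw":60},{"delta_pos":[40,0,0],"rot":[0,0,0],"jaw":60},{"delta_pos":[40,0,0],"rot":[0,0,0],"jaw":60},{"delta_pos":[40,0,0],"rot":[0,0,0],"jaw":60}]'
python3 - <<'E'
from h import *
u=np.array([np.cos(.416),np.sin(.416)]); g=np.array([484,-333])-42*u
plan([*g,150],.416)
cw=arm.calibration('wrist'); save('wrist','w1.png')
for n in ('bar','pad_axis'):
  for q in arm.masks_of('wrist',n):
    c=rect(q['pixels'])
    w=np.array([onz(cw,x,14)[:2] for x in c],np.float32); print(n,round(q['p'],2),np.round(q['location']),cv2.minAreaRect(w),c.min(0),c.max(0))
E
```

```text
clock: 2.08
position: [436.9, -353.8, 231.7]
ee_rot: [0.692, 0.146, -0.146, -0.692]
contact_force: [0.4, -1.2, 0.5]
gripper_width: 59.7
t 2.08 pos [ 436.9 -353.8  231.7] rv [0.0006 0.0003 0.0004] shift [ 9.5 81.7  0. ] j6 -0.76 F [ 0.4 -1.2  0.5] w 59.7
bar 0.76 [302. 337.] ((709.2229614257812, -257.97088623046875), (44.1453971862793, 146.43067932128906), 6.3434014320373535) [267. 320.] [357. 351.]
bar 0.75 [325. 200.] ((485.3226013183594, -331.1462097167969), (150.2201385498047, 29.16668128967285), 25.060100555419922) [315. 151.] [337. 254.]
bar 0.56 [475. 131.] ((317.2824401855469, -202.46343994140625), (31.15693473815918, 151.94313049316406), 50.08756637573242) [414.  92.] [538. 165.]
bar 0.55 [636. 240.] ((357.08673095703125, 96.0145492553711), (33.17594909667969, 8.045845985412598), 43.701324462890625) [633. 232.] [639. 251.]
pad_axis 0.88 [304. 338.] ((710.6829223632812, -256.99591064453125), (46.03675842285156, 147.1080322265625), 5.239238739013672) [267. 320.] [357. 350.]
pad_axis 0.85 [325. 204.] ((485.49749755859375, -331.6651306152344), (149.91827392578125, 27.79857063293457), 24.947702407836914) [315. 151.] [336. 254.]
pad_axis 0.76 [480. 129.] ((318.1646423339844, -202.8682098388672), (31.86297035217285, 153.13449096679688), 50.50209426879883) [414.  92.] [538. 165.]
pad_axis 0.46 [637. 242.] ((356.58575439453125, 96.48108673095703), (29.784542083740234, 6.679076194763184), 43.70132064819336) [634. 233.] [639. 250.]
```

View pics/w1.png

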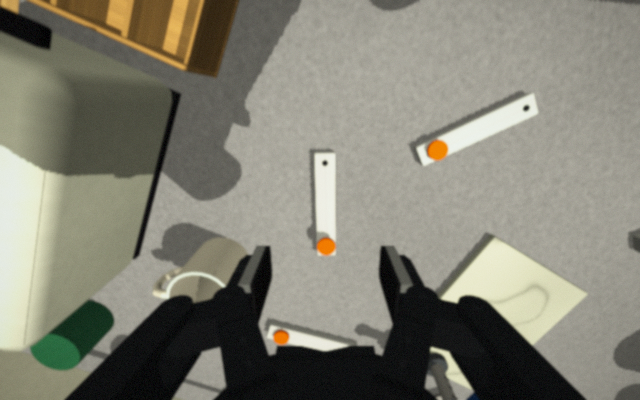

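The wrist view shows the right bar at (325,200), with its hole toward the top and the pad at (326,246). The measurements agree to within 2 mm, so I descend.

```bash
python3 - <<'E'
from h import *
a=np.radians(25.0);u=np.array([np.cos(a),np.sin(a)]); g=np.array([485.4,-331.5])-42*u
plan([*g,3],a)
E
```

```text
t 2.23 pos [ 437.6 -353.7  230.8] rv [-0.0002 -0.0165 -0.0002] shift [ 1.070e+01  2.278e+02 -1.000e-01] j6 -0.76 F [-0.4 -0.1 -0.5] w 60.1
```

```bash
python3 -m creep '[{"delta_pos":[0,35,0],"rot":[0,-0.0165,0],"jaw":60},{"delta_pos":[5,35,0],"rot":[0,0,0],"jaw":60},{"delta_pos":[5.5,35,0],"rot":[0,0,0],"jaw":60},{"delta_pos":[0,35,0],"rot":[0,0,0],"jaw":60},{"delta_pos":[0,35,0],"rot":[0,0,0],"jaw":60},{"delta_pos":[0,25,0],"rot":[0,0,0],"jaw":60},{"delta_pos":[0,15,0],"rot":[0,0,0],"jaw":60},{"delta_pos":[0,8,0],"rot":[0,0,0],"jaw":60},{"delta_pos":[0,4,0],"rot":[0,0,0],"jaw":60},{"delta_pos":[0,0,0],"rot":[0,0,0],"jaw":60}]'
python3 -m creep '[{"delta_pos":[0,0,0],"rot":[0,0,0],"jaw":45},{"delta_pos":[0,0,0],"rot":[0,0,0],"jaw":38},{"delta_pos":[0,0,0],"rot":[0,0,0],"jaw":34},{"delta_pos":[0,0,0],"rot":[0,0,0],"jaw":32},{"delta_pos":[0,0,0],"rot":[0,0,0],"jaw":30},{"delta_pos":[0,0,0],"rot":[0,0,0],"jaw":28},{"delta_pos":[0,0,0],"rot":[0,0,0],"jaw":20},{"delta_pos":[0,0,0],"rot":[0,0,0],"jaw":20},{"delta_pos":[0,0,0],"rot":[0,0,0],"jaw":20},{"delta_pos":[0,0,0],"rot":[0,0,0],"jaw":20}]'
```

```text
clock: 3.07
position: [444.4, -351.0, 4.2]
ee_rot: [-0.691, -0.151, 0.152, 0.691]
contact_force: [0.3, 0.2, -0.2]
gripper_width: 60.3
clock: 3.9
position: [445.3, -350.9, 5.1]
ee_rot: [0.691, 0.152, -0.152, -0.69]
contact_force: [-0.9, 0.2, 5.4]
gripper_width: 26.3
```

```bash
python3 -m creep '[{"delta_pos":[0,-5,0],"rot":[0,0,0],"jaw":20},{"delta_pos":[0,-10,0],"rot":[0,0,0],"jaw":20},{"delta_pos":[0,-15,0],"rot":[0,0,0],"jaw":20},{"delta_pos":[0,-20,0],"rot":[0,0,0],"jaw":20},{"delta_pos":[0,-20,0],"rot":[0,0,0],"jaw":20},{"delta_pos":[0,-15,0],"rot":[0,0,0],"jaw":20},{"delta_pos":[0,-10,0],"rot":[0,0,0],"jaw":20},{"delta_pos":[0,-5,0],"rot":[0,0,0],"jaw":20},{"delta_pos":[0,0,0],"rot":[0,0,0],"jaw":20},{"delta_pos":[0,0,0],"rot":[0,0,0],"jaw":20}]'
python3 - <<'E'
from h import *
plan([438.2,-25.9,100],-.116)
E
```

```text
clock: 4.73
position: [444.3, -350.2, 103.7]
ee_rot: [-0.69, -0.151, 0.152, 0.691]
contact_force: [0.1, -0.7, -2.7]
gripper_width: 26.4
t 4.73 pos [ 444.3 -350.2  103.7] rv [-0.0011  0.5481 -0.001 ] shift [-43.6   3.7 321.4] j6 -0.76 F [ 0.1 -0.7 -2.7] w 26.4
```

```bash
python3 -m creep '[{"delta_pos":[0,0,0],"rot":[0,0.05,0],"jaw":20},{"delta_pos":[0,0,0],"rot":[0,0.1,0],"jaw":20},{"delta_pos":[0,0,0],"rot":[0,0.12,0],"jaw":20},{"delta_pos":[0,0,0],"rot":[0,0.12,0],"jaw":20},{"delta_pos":[0,0,0],"rot":[0,0.1,0],"jaw":20},{"delta_pos":[0,0,10],"rot":[0,0.058,0],"jaw":20},{"delta_pos":[0,0,15],"rot":[0,0,0],"jaw":20},{"delta_pos":[-4,0,20],"rot":[0,0,0],"jaw":20},{"delta_pos":[-8,0,25],"rot":[0,0,0],"jaw":20},{"delta_pos":[-8,0,30],"rot":[0,0,0],"jaw":20}]'
python3 -m creep '[{"delta_pos":[-8,0,35],"rot":[0,0,0],"jaw":20},{"delta_pos":[-8,0,35],"rot":[0,0,0],"jaw":20},{"delta_pos":[-8,0,35],"rot":[0,0,0],"jaw":20},{"delta_pos":[0,0,35],"rot":[0,0,0],"jaw":20},{"delta_pos":[0,0,30],"rot":[0,0,0],"jaw":20},{"delta_pos":[0,0,25],"rot":[0,0,0],"jaw":20},{"delta_pos":[0,0,15],"rot":[0,0,0],"jaw":20},{"delta_pos":[0,0,8],"rot":[0,0,0],"jaw":20},{"delta_pos":[0,0,3],"rot":[0,0,0],"jaw":20},{"delta_pos":[0,0,0],"rot":[0,0,0],"jaw":20}]'
python3 - <<'E'
from h import *
plan([438.2,-25.9,100],-.116)
s=arm.read_state();cw=arm.calibration('wrist'); save('wrist','w2.png'); print('proj pad expected',proj(cw,np.array(s['position'])+[94*.9933,-94*.1157,9]),s['position'])
T=R.from_quat(s['ee_rot']).as_matrix();print(T.round(3))
for n in ('bar','pad_axis','knob_grip','lock_tip','carriage'):
  for q in arm.masks_of('wrist',n)[:3]:
    c=rect(q['pixels']); print(n,round(q['p'],2),np.round(q['location']),c.min(0),c.max(0))
E
```

```text
clock: 5.57
position: [434.8, -248.3, 102.7]
ee_rot: [-0.706, 0.043, -0.04, 0.706]
contact_force: [0.7, 0.4, -2.4]
gripper_width: 26.1
clock: 6.4
position: [437.1, -26.6, 103.7]
ee_rot: [0.706, -0.041, 0.04, -0.706]
contact_force: [-0.4, -0.8, -2.0]
gripper_width: 26.0
t 6.4 pos [437.1 -26.6 103.7] rv [ 0.0005  0.001  -0.0015] shift [1.  3.7 0.8] j6 -2.0 F [-0.4 -0.8 -2. ] w 26.0
proj pad expected [324.72939335 386.7735257 ] [437.12071504 -26.55481934 103.72793196]
[[ 0.993 -0.002  0.115]
 [-0.115 -0.     0.993]
 [-0.001 -1.    -0.001]]
bar 0.89 [520.  42.] [469.   0.] [584.  97.]
bar 0.66 [84. 80.] [35.  0.] [141. 167.]
bar 0.55 [325. 276.] [300. 205.] [352. 350.]
pad_axis 0.69 [88. 77.] [35.  0.] [141. 167.]
pad_axis 0.61 [323. 272.] [299. 205.] [352. 350.]
pad_axis 0.56 [522.  44.] [469.   0.] [586.  97.]
lock_tip 0.73 [433. 384.] [417. 364.] [452. 399.]
lock_tip 0.32 [327. 275.] [299. 205.] [352. 350.]
```

View pics/w2.png

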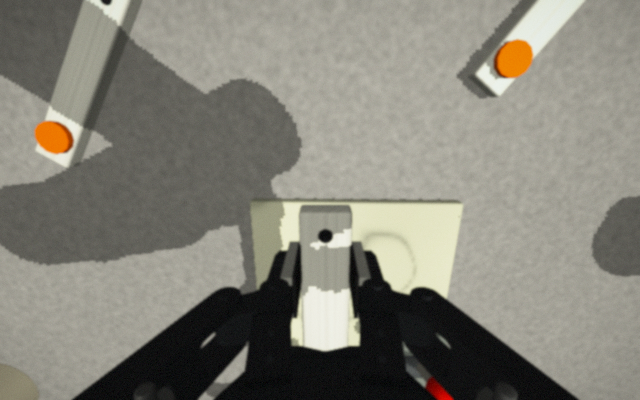

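The bar is held straight. Its hole end is at rows 205–236, columns 300–352, with the plate's front edge behind it at row ~202. I check the in-hand offset and the plate's front edge.

```bash
python3 - <<'E'
from h import *
cw=arm.calibration('wrist'); s=arm.read_state(); p=np.array(s['position']); z=103.7
T=R.from_quat(s['ee_rot']).as_matrix()
for nm,uv in (('endL',(300,206)),('endR',(351,206)),('hole',(325,236)),('side1',(302,340)),('side2',(351,340))):
    print(nm,(T.T@(onz(cw,uv,z+9)-p)).round(1))
g=[571.4,-41.5];a=-.116;M=np.array([[np.cos(a),-np.sin(a)],[np.sin(a),np.cos(a)]])
for uv,c in (((250,201),(-135,-70)),((463,203),(-135,120))): print(onz(cw,uv,12).round(1),(M@c+g).round(1))
E
```

```text
endL [-32.3  -8.5 -12.7]
endR [-32.3  -8.5  13.4]
hole [-15.3  -8.5   0.1]
side1 [ 55.4  -8.5 -14. ]
side2 [55.4 -8.5 16. ]
[430.8 -93.5  12. ] [429.2 -95.4]
[454.7  94.1  12. ] [451.2  93.3]
```

```bash
python3 -m creep '[{"delta_pos":[0,5,0],"rot":[0,0,0],"jaw":20},{"delta_pos":[0,10,0],"rot":[0,0,0],"jaw":20},{"delta_pos":[0,15,0],"rot":[0,0,0],"jaw":20},{"delta_pos":[0,15,0],"rot":[0,0,0],"jaw":20},{"delta_pos":[0,12,0],"rot":[0,0,0],"jaw":20},{"delta_pos":[0,10,0],"rot":[0,0,0],"jaw":20},{"delta_pos":[0,8,0],"rot":[0,0,0],"jaw":20},{"delta_pos":[0,4,0],"rot":[0,0,0],"jaw":20},{"delta_pos":[0,0,0],"rot":[0,0,0],"jaw":20},{"delta_pos":[0,0,0],"rot":[0,0,0],"jaw":20}]'
python3 - <<'E'
from h import *
plan([498.1,-33.,17],-.116)
E
```

```text
clock: 7.53
position: [437.8, -26.7, 25.4]
ee_rot: [0.706, -0.041, 0.041, -0.706]
contact_force: [0.6, -0.5, -2.1]
gripper_width: 26.1
t 7.53 pos [437.8 -26.7  25.4] rv [0.0001 0.0005 0.0002] shift [60.6  8.4  0.7] j6 -2.0 F [ 0.6 -0.5 -2.1] w 26.1
```

```bash
python3 -m creep '[{"delta_pos":[4,0,0],"rot":[0,0,0],"jaw":20},{"delta_pos":[8,0,0],"rot":[0,0,0],"jaw":20},{"delta_pos":[10,0,0],"rot":[0,0,0],"jaw":20},{"delta_pos":[10,0,0.5],"rot":[0,0,0],"jaw":20},{"delta_pos":[10,0,0],"rot":[0,0,0],"jaw":20},{"delta_pos":[8,0,0],"rot":[0,0,0],"jaw":20},{"delta_pos":[6,0,0],"rot":[0,0,0],"jaw":20},{"delta_pos":[4.5,0,0],"rot":[0,0,0],"jaw":20},{"delta_pos":[0,0,0],"rot":[0,0,0],"jaw":20},{"delta_pos":[0,0,0],"rot":[0,0,0],"jaw":20}]'
python3 -m creep '[{"delta_pos":[0,2,0],"rot":[0,0,0],"jaw":20},{"delta_pos":[0,1.5,0],"rot":[0,0,0],"jaw":20},{"delta_pos":[0,1,0],"rot":[0,0,0],"jaw":20},{"delta_pos":[0,1,0],"rot":[0,0,0],"jaw":20},{"delta_pos":[0,0.5,0],"rot":[0,0,0],"jaw":20},{"delta_pos":[0,0.5,0],"rot":[0,0,0],"jaw":20},{"delta_pos":[0,0,0],"rot":[0,0,0],"jaw":20},{"delta_pos":[0,0,0],"rot":[0,0,0],"jaw":20},{"delta_pos":[0,0,0],"rot":[0,0,0],"jaw":20},{"delta_pos":[0,0,0],"rot":[0,0,0],"jaw":20}]'
python3 - <<'E'
from h import *
plan([498.1,-33.,17],-.116)
save('side','s2.png',(260,140,400,240),5);save('top','t2.png',(270,140,370,250),5)
a=cv2.imread('pics/s2.png');b=cv2.imread('pics/t2.png');b=cv2.resize(b,None,fx=.5,fy=.5); a=cv2.resize(a,(550,400));b=cv2.resize(b,(250,275))
c=np.zeros((400,800,3),np.uint8);c[:,:550]=a;c[:275,550:]=b;cv2.imwrite('pics/c2.png',c)
E
```

```text
clock: 8.37
position: [497.4, -33.2, 25.1]
ee_rot: [0.706, -0.041, 0.041, -0.706]
contact_force: [0.4, -0.0, -2.6]
gripper_width: 26.3
clock: 9.2
position: [497.8, -33.1, 18.9]
ee_rot: [-0.706, 0.041, -0.041, 0.706]
contact_force: [0.2, 0.2, -3.4]
gripper_width: 26.3
t 9.2 pos [497.8 -33.1  18.9] rv [-0.      0.0005  0.0002] shift [0.3 1.9 0.1] j6 -1.95 F [ 0.2  0.2 -3.4] w 26.3
```

View pics/c2.png

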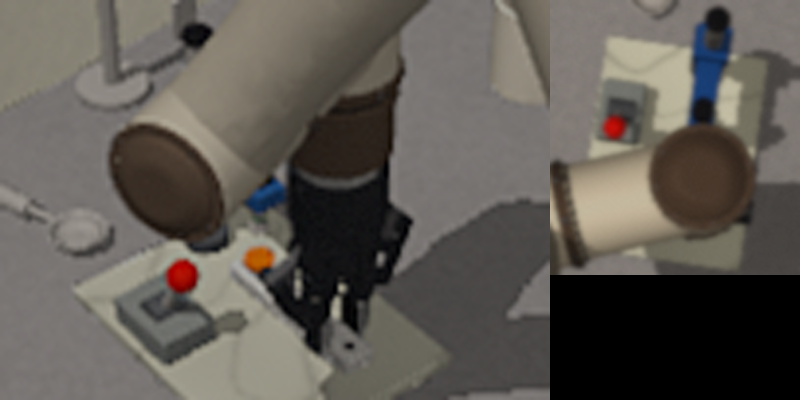

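The side view shows the pad under the blue slide at about crop (260,260), with the bar aligned. There is no plate contact yet, so I lower a little more.

```bash
python3 -m creep '[{"delta_pos":[0,0.5,0],"rot":[0,0,0],"jaw":20},{"delta_pos":[0,0.5,0],"rot":[0,0,0],"jaw":20},{"delta_pos":[0,0.3,0],"rot":[0,0,0],"jaw":20},{"delta_pos":[0,0.3,0],"rot":[0,0,0],"jaw":20},{"delta_pos":[0,0,0],"rot":[0,0,0],"jaw":20},{"delta_pos":[0,0,0],"rot":[0,0,0],"jaw":20},{"delta_pos":[0,0,0],"rot":[0,0,0],"jaw":20},{"delta_pos":[0,0,0],"rot":[0,0,0],"jaw":20},{"delta_pos":[0,0,0],"rot":[0,0,0],"jaw":20},{"delta_pos":[0,0,0],"rot":[0,0,0],"jaw":20}]'
```

```text
clock: 10.13
position: [497.7, -33.1, 17.2]
ee_rot: [-0.706, 0.041, -0.041, 0.706]
contact_force: [-1.4, -0.3, -1.2]
gripper_width: 26.4
```

```bash
python3 -m creep '[{"delta_pos":[0,0.4,0],"rot":[0,0,0],"jaw":20},{"delta_pos":[0,0.3,0],"rot":[0,0,0],"jaw":20},{"delta_pos":[0,0,0],"rot":[0,0,0],"jaw":20},{"delta_pos":[0,0,0],"rot":[0,0,0],"jaw":20},{"delta_pos":[0,0,0],"rot":[0,0,0],"jaw":20},{"delta_pos":[0,0,0],"rot":[0,0,0],"jaw":20},{"delta_pos":[0,0,0],"rot":[0,0,0],"jaw":20},{"delta_pos":[0,0,0],"rot":[0,0,0],"jaw":20},{"delta_pos":[0,0,0],"rot":[0,0,0],"jaw":20},{"delta_pos":[0,0,0],"rot":[0,0,0],"jaw":20}]'
```

```text
clock: 10.97
position: [497.7, -33.1, 17.1]
ee_rot: [0.706, -0.041, 0.041, -0.706]
contact_force: [-1.7, 1.5, 5.2]
gripper_width: 26.2
```

```bash
python3 -m creep '[{"delta_pos":[0,0,0],"rot":[0,0,0],"jaw":30},{"delta_pos":[0,0,0],"rot":[0,0,0],"jaw":36},{"delta_pos":[0,0,0],"rot":[0,0,0],"jaw":44},{"delta_pos":[0,0,0],"rot":[0,0,0],"jaw":50},{"delta_pos":[0,0,0],"rot":[0,0,0],"jaw":50},{"delta_pos":[0,-3,0],"rot":[0,0,0],"jaw":50},{"delta_pos":[0,-8,0],"rot":[0,0,0],"jaw":50},{"delta_pos":[0,-15,0],"rot":[0,0,0],"jaw":50},{"delta_pos":[0,-25,0],"rot":[0,0,0],"jaw":50},{"delta_pos":[0,-35,0],"rot":[0,0,0],"jaw":50}]'
python3 -m creep '[{"delta_pos":[0,-35,0],"rot":[0,0,0],"jaw":50},{"delta_pos":[-5,-35,0],"rot":[0,0,0],"jaw":50},{"delta_pos":[-15,-30,0],"rot":[0,0,0],"jaw":50},{"delta_pos":[-25,-20,0],"rot":[0,0,0],"jaw":50},{"delta_pos":[-25,-10,0],"rot":[0,0,0],"jaw":50},{"delta_pos":[-25,0,0],"rot":[0,0,0],"jaw":50},{"delta_pos":[-15,0,0],"rot":[0,0,0],"jaw":50},{"delta_pos":[-5,0,0],"rot":[0,0,0],"jaw":50},{"delta_pos":[0,0,0],"rot":[0,0,0],"jaw":50},{"delta_pos":[0,0,0],"rot":[0,0,0],"jaw":50}]'
python3 - <<'E'
from h import *
plan([591,-43.5,180],-.116)
im=arm.get_image('wrist');cv2.imwrite('pics/w3.png',im[:,:,::-1]);im=arm.get_image('top');cv2.imwrite('pics/t3.png',cv2.resize(im[140:250,270:370],None,fx=5,fy=5,interpolation=2)[:,:,::-1])
for c in ('wrist','top','side'):
  cw=arm.calibration(c)
  if c=='side': arm.get_image(c)
  print(c,'foot axis z40',proj(cw,[591.5,-43.6,40]),'z26',proj(cw,[591.5,-43.6,26]), 'barback',proj(cw,[591.5-127*.9933,-43.6+127*.1157,26]))
  for n in ('bar','pad_axis','knob_grip','carriage'):
    for q in arm.masks_of(c,n)[:4]:
      k=rect(q['pixels']); print(n,round(q['p'],2),np.round(q['location']),k.min(0),k.max(0))
E
```

```text
clock: 11.8
position: [495.9, -33.4, 102.0]
ee_rot: [0.706, -0.043, 0.039, -0.705]
contact_force: [1.2, 0.2, -0.9]
gripper_width: 50.1
clock: 12.63
position: [384.1, -19.7, 233.1]
ee_rot: [-0.706, 0.04, -0.041, 0.706]
contact_force: [0.4, 0.2, -0.8]
gripper_width: 50.2
t 12.63 pos [384.1 -19.7 233.1] rv [-0.0004  0.001   0.0016] shift [208.2  53.1   0.3] j6 -2.06 F [ 0.4  0.2 -0.8] w 50.2
wrist foot axis z40 [325.20613538 311.2135023 ] z26 [325.20747642 304.6444987 ] barback [325.24461345 227.96173273]
bar 0.94 [469.  78.] [414.  21.] [521. 142.]
bar 0.85 [216. 365.] [198. 355.] [230. 377.]
bar 0.84 [323. 272.] [316. 226.] [335. 321.]
bar 0.84 [178. 130.] [144.  72.] [214. 184.]
pad_axis 0.89 [182. 130.] [144.  73.] [214. 185.]
pad_axis 0.83 [326. 274.] [316. 227.] [335. 321.]
pad_axis 0.7 [469.  79.] [415.  21.] [522. 142.]
pad_axis 0.67 [216. 364.] [198. 356.] [230. 377.]
knob_grip 0.59 [325. 338.] [315. 325.] [337. 350.]
carriage 0.71 [327. 343.] [315. 326.] [337. 350.]
top foot axis z40 [329.3016969  190.13058719] z26 [329.08155996 190.93145193] barback [323.00519114 235.06804723
[... 379 characters left out ...]
1.]
knob_grip 0.46 [193. 212.] [175. 197.] [213. 229.]
carriage 0.81 [332. 172.] [325. 149.] [342. 192.]
side foot axis z40 [325.59607813 204.1725509 ] z26 [325.67065247 207.56978572] barback [351.4681916  228.94480848]
bar 0.91 [423. 231.] [417. 213.] [436. 248.]
bar 0.89 [338. 218.] [319. 202.] [354. 232.]
bar 0.85 [347. 300.] [340. 275.] [353. 324.]
bar 0.73 [342. 169.] [330. 159.] [356. 180.]
pad_axis 0.93 [424. 230.] [417. 213.] [436. 248.]
pad_axis 0.68 [333. 217.] [318. 201.] [353. 232.]
pad_axis 0.66 [275. 195.] [249. 181.] [287. 202.]
pad_axis 0.63 [351. 300.] [341. 276.] [353. 323.]
knob_grip 0.92 [319. 181.] [303. 169.] [331. 197.]
carriage 0.94 [321. 180.] [302. 169.] [331. 197.]
```

View pics/w3.png

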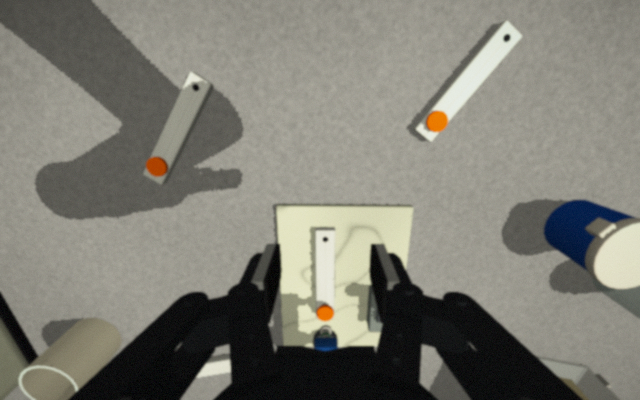

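View pics/t3.png

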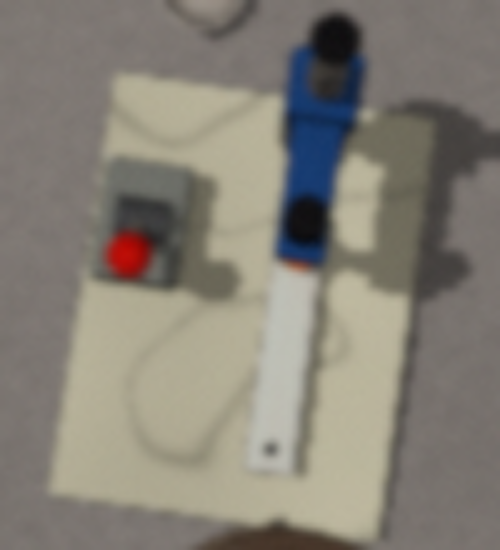

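```bash
python3 -m creep '[{"delta_pos":[10,0,0],"rot":[0,0,0],"jaw":0},{"delta_pos":[20,0,0],"rot":[0,0,0],"jaw":0},{"delta_pos":[30,0,0],"rot":[0,0,0],"jaw":0},{"delta_pos":[35,0,0],"rot":[0,0,0],"jaw":0},{"delta_pos":[35,0,0],"rot":[0,0,0],"jaw":0},{"delta_pos":[32,0,0],"rot":[0,0,0],"jaw":0},{"delta_pos":[25,5,0],"rot":[0,0,0],"jaw":0},{"delta_pos":[15,15,0],"rot":[0,0,0],"jaw":0},{"delta_pos":[5,20,0],"rot":[0,0,0],"jaw":0},{"delta_pos":[0,15,0],"rot":[0,0,0],"jaw":0}]'
python3 - <<'E'
from h import *
plan([590.5,-43.5,150],-.116)
im=cv2.imread('pics/w3.png')
cs=arm.calibration('side')
sd=arm.get_image('side')
def cen(im,x0,y0,x1,y1):
    c=im[y0:y1,x0:x1].astype(int); m=(c[...,0]>150)&(c[...,1]>50)&(c[...,1]<150)&(c[...,2]<60)
    ys,xs=np.nonzero(m); return xs.mean()+x0,ys.mean()+y0,len(xs),xs.min()+x0,xs.max()+x0,ys.min()+y0,ys.max()+y0
c=cen(sd,305,190,345,225);print(c)
for z in (32,36,40,44,46): print(z,onz(cs,c[:2],z).round(1))
print(cen(im[:,:,::-1],300,295,350,325))
E
```

```text
clock: 14.22
position: [590.8, -44.2, 175.0]
ee_rot: [0.706, -0.042, 0.041, -0.706]
contact_force: [-0.1, -0.7, -0.3]
gripper_width: 0.4
t 14.22 pos [590.8 -44.2 175. ] rv [ 0.0003 -0.0004 -0.0012] shift [-0.4 25.   0.6] j6 -1.89 F [-0.1 -0.7 -0.3] w 0.4
(np.float64(325.5), np.float64(204.32142857142858), 28, np.int64(322), np.int64(329), np.int64(202), np.int64(206))
32 [598.2 -49.5  32. ]
36 [594.7 -46.2  36. ]
40 [591.2 -42.9  40. ]
44 [587.7 -39.6  44. ]
46 [586.  -37.9  46. ]
(np.float64(324.55737704918033), np.float64(312.4972677595628), 183, np.int64(317), np.int64(332), np.int64(306), np.int64(319))
```

```bash
python3 -m creep '[{"delta_pos":[0,10,0],"rot":[0,0,0],"jaw":0},{"delta_pos":[0,8,0],"rot":[0,0,0],"jaw":0},{"delta_pos":[0,4,0],"rot":[0,0,0],"jaw":0},{"delta_pos":[0,3,0],"rot":[0,0,0],"jaw":0},{"delta_pos":[0,3,0],"rot":[0,0,0],"jaw":0},{"delta_pos":[0,3,0],"rot":[0,0,0],"jaw":0},{"delta_pos":[0,3,0],"rot":[0,0,0],"jaw":0},{"delta_pos":[0,0,0],"rot":[0,0,0],"jaw":0},{"delta_pos":[0,0,0],"rot":[0,0,0],"jaw":0},{"delta_pos":[0,0,0],"rot":[0,0,0],"jaw":0}]'
cat > sample.py <<'E'
from h import *
P=[];F=[]
for i in range(4):
    s=arm.read_state();P.append(s['position'][2]);F.append(s['contact_force']); 
    if i<3: arm.get_image('side')
print('z',np.round(np.mean(P),2),'F',np.mean(F,0).round(2),'sd',np.std(F,0).round(2))
E
python3 sample.py
```

```text
clock: 15.1
position: [589.5, -43.6, 144.2]
ee_rot: [-0.706, 0.04, -0.041, 0.706]
contact_force: [-1.6, 0.5, 3.6]
gripper_width: -0.0
z 144.17 F [-0.85  0.79  4.19] sd [0.6  0.26 0.41]
```

```bash
python3 -m creep '[{"delta_pos":[0,1,0],"rot":[0,0,0],"jaw":0},{"delta_pos":[0,2,0],"rot":[0,0,0],"jaw":0},{"delta_pos":[0,2,0],"rot":[0,0,0],"jaw":0},{"delta_pos":[0,2,0],"rot":[0,0,0],"jaw":0},{"delta_pos":[0,2,0],"rot":[0,0,0],"jaw":0},{"delta_pos":[0,2,0],"rot":[0,0,0],"jaw":0},{"delta_pos":[0,2,0],"rot":[0,0,0],"jaw":0},{"delta_pos":[0,1,0],"rot":[0,0,0],"jaw":0},{"delta_pos":[0,0.5,0],"rot":[0,0,0],"jaw":0},{"delta_pos":[0,0.5,0],"rot":[0,0,0],"jaw":0}]'
python3 sample.py
python3 -m creep '[{"delta_pos":[0,0.5,0],"rot":[0,0,0],"jaw":0},{"delta_pos":[0,0.5,0],"rot":[0,0,0],"jaw":0},{"delta_pos":[0,0.5,0],"rot":[0,0,0],"jaw":0},{"delta_pos":[0,0.5,0],"rot":[0,0,0],"jaw":0},{"delta_pos":[0,0.5,0],"rot":[0,0,0],"jaw":0},{"delta_pos":[0,0.5,0],"rot":[0,0,0],"jaw":0},{"delta_pos":[0,0.5,0],"rot":[0,0,0],"jaw":0},{"delta_pos":[0,0.5,0],"rot":[0,0,0],"jaw":0},{"delta_pos":[0,0,0],"rot":[0,0,0],"jaw":0},{"delta_pos":[0,0,0],"rot":[0,0,0],"jaw":0}]'
python3 sample.py
```

```text
clock: 16.08
position: [589.5, -43.6, 128.6]
ee_rot: [-0.706, 0.04, -0.041, 0.706]
contact_force: [-0.5, 0.9, 5.2]
gripper_width: 0.1
z 128.58 F [0.4  0.68 4.25] sd [0.59 0.62 0.77]
clock: 17.07
position: [589.4, -43.6, 124.5]
ee_rot: [-0.706, 0.041, -0.041, 0.706]
contact_force: [2.4, 1.1, 3.5]
gripper_width: -0.2
z 124.51 F [2.55 1.22 3.42] sd [0.12 0.41 0.19]
```

```bash
for i in 1; do python3 -m creep '[{"delta_pos":[0,0.5,0],"rot":[0,0,0],"jaw":0},{"delta_pos":[0,0.5,0],"rot":[0,0,0],"jaw":0},{"delta_pos":[0,0.5,0],"rot":[0,0,0],"jaw":0},{"delta_pos":[0,0.5,0],"rot":[0,0,0],"jaw":0},{"delta_pos":[0,0.5,0],"rot":[0,0,0],"jaw":0},{"delta_pos":[0,0.5,0],"rot":[0,0,0],"jaw":0},{"delta_pos":[0,0,0],"rot":[0,0,0],"jaw":0},{"delta_pos":[0,0,0],"rot":[0,0,0],"jaw":0},{"delta_pos":[0,0,0],"rot":[0,0,0],"jaw":0},{"delta_pos":[0,0,0],"rot":[0,0,0],"jaw":0}]'|sed -n '2p;4p'; done
python3 sample.py
python3 -m creep '[{"delta_pos":[0,0.5,0],"rot":[0,0,0],"jaw":0},{"delta_pos":[0,0.5,0],"rot":[0,0,0],"jaw":0},{"delta_pos":[0,0.5,0],"rot":[0,0,0],"jaw":0},{"delta_pos":[0,0.5,0],"rot":[0,0,0],"jaw":0},{"delta_pos":[0,0,0],"rot":[0,0,0],"jaw":0},{"delta_pos":[0,0,0],"rot":[0,0,0],"jaw":0},{"delta_pos":[0,0,0],"rot":[0,0,0],"jaw":0},{"delta_pos":[0,0,0],"rot":[0,0,0],"jaw":0},{"delta_pos":[0,0,0],"rot":[0,0,0],"jaw":0},{"delta_pos":[0,0,0],"rot":[0,0,0],"jaw":0}]'
python3 sample.py
```

```text
position: [589.2, -43.7, 121.5]
contact_force: [2.8, 0.2, 4.3]
z 121.52 F [2.93 0.57 4.5 ] sd [0.38 0.38 0.4 ]
clock: 19.03
position: [589.0, -43.7, 119.4]
ee_rot: [0.706, -0.041, 0.041, -0.706]
contact_force: [3.4, 0.8, 4.0]
gripper_width: 0.1
z 119.42 F [2.75 0.68 3.76] sd [0.37 0.26 0.15]
```

```bash
python3 -m creep '[{"delta_pos":[0,0.5,0],"rot":[0,0,0],"jaw":0},{"delta_pos":[0,0.5,0],"rot":[0,0,0],"jaw":0},{"delta_pos":[0,0.5,0],"rot":[0,0,0],"jaw":0},{"delta_pos":[0,0.5,0],"rot":[0,0,0],"jaw":0},{"delta_pos":[0,0,0],"rot":[0,0,0],"jaw":0},{"delta_pos":[0,0,0],"rot":[0,0,0],"jaw":0},{"delta_pos":[0,0,0],"rot":[0,0,0],"jaw":0},{"delta_pos":[0,0,0],"rot":[0,0,0],"jaw":0},{"delta_pos":[0,0,0],"rot":[0,0,0],"jaw":0},{"delta_pos":[0,0,0],"rot":[0,0,0],"jaw":0}]'|sed -n '2p;4p'
python3 sample.py
python3 -m creep '[{"delta_pos":[0,0.5,0],"rot":[0,0,0],"jaw":0},{"delta_pos":[0,0.5,0],"rot":[0,0,0],"jaw":0},{"delta_pos":[0,0.5,0],"rot":[0,0,0],"jaw":0},{"delta_pos":[0,0.5,0],"rot":[0,0,0],"jaw":0},{"delta_pos":[0,0,0],"rot":[0,0,0],"jaw":0},{"delta_pos":[0,0,0],"rot":[0,0,0],"jaw":0},{"delta_pos":[0,0,0],"rot":[0,0,0],"jaw":0},{"delta_pos":[0,0,0],"rot":[0,0,0],"jaw":0},{"delta_pos":[0,0,0],"rot":[0,0,0],"jaw":0},{"delta_pos":[0,0,0],"rot":[0,0,0],"jaw":0}]'|sed -n '2p;4p'
python3 sample.py
```

```text
position: [589.0, -43.7, 117.5]
contact_force: [3.0, 0.7, 4.7]
z 117.5 F [2.62 0.6  5.14] sd [0.26 0.63 0.34]
position: [589.0, -43.8, 115.9]
contact_force: [1.9, 0.8, 6.4]
z 115.85 F [1.84 0.6  6.46] sd [0.42 0.49 0.35]
```

```bash
python3 -m creep '[{"delta_pos":[0,0.5,0],"rot":[0,0,0],"jaw":0},{"delta_pos":[0,0.5,0],"rot":[0,0,0],"jaw":0},{"delta_pos":[0,0.5,0],"rot":[0,0,0],"jaw":0},{"delta_pos":[0,0,0],"rot":[0,0,0],"jaw":0},{"delta_pos":[0,0,0],"rot":[0,0,0],"jaw":0},{"delta_pos":[0,0,0],"rot":[0,0,0],"jaw":0},{"delta_pos":[0,0,0],"rot":[0,0,0],"jaw":0},{"delta_pos":[0,0,0],"rot":[0,0,0],"jaw":0},{"delta_pos":[0,0,0],"rot":[0,0,0],"jaw":0},{"delta_pos":[0,0,0],"rot":[0,0,0],"jaw":0}]'|sed -n '2p;4p'
python3 sample.py
python3 -m creep '[{"delta_pos":[0,0.5,0],"rot":[0,0,0],"jaw":0},{"delta_pos":[0,0.5,0],"rot":[0,0,0],"jaw":0},{"delta_pos":[0,0.5,0],"rot":[0,0,0],"jaw":0},{"delta_pos":[0,0,0],"rot":[0,0,0],"jaw":0},{"delta_pos":[0,0,0],"rot":[0,0,0],"jaw":0},{"delta_pos":[0,0,0],"rot":[0,0,0],"jaw":0},{"delta_pos":[0,0,0],"rot":[0,0,0],"jaw":0},{"delta_pos":[0,0,0],"rot":[0,0,0],"jaw":0},{"delta_pos":[0,0,0],"rot":[0,0,0],"jaw":0},{"delta_pos":[0,0,0],"rot":[0,0,0],"jaw":0}]'|sed -n '2p;4p'
python3 sample.py
```

```text
position: [589.0, -43.8, 114.5]
contact_force: [1.4, 0.5, 7.8]
z 114.54 F [1.49 0.76 7.5 ] sd [0.12 0.51 0.22]
position: [589.0, -43.7, 113.2]
contact_force: [0.8, 0.3, 8.7]
z 113.24 F [1.1  0.58 8.66] sd [0.21 0.64 0.52]
```

```bash
python3 -m creep '[{"delta_pos":[0,0.5,0],"rot":[0,0,0],"jaw":0},{"delta_pos":[0,0.5,0],"rot":[0,0,0],"jaw":0},{"delta_pos":[0,0,0],"rot":[0,0,0],"jaw":0},{"delta_pos":[0,0,0],"rot":[0,0,0],"jaw":0},{"delta_pos":[0,0,0],"rot":[0,0,0],"jaw":0},{"delta_pos":[0,0,0],"rot":[0,0,0],"jaw":0},{"delta_pos":[0,0,0],"rot":[0,0,0],"jaw":0},{"delta_pos":[0,0,0],"rot":[0,0,0],"jaw":0},{"delta_pos":[0,0,0],"rot":[0,0,0],"jaw":0},{"delta_pos":[0,0,0],"rot":[0,0,0],"jaw":0}]'|sed -n '1p;2p;4p'
python3 sample.py
```

```text
clock: 23.95
position: [589.0, -43.7, 112.4]
contact_force: [1.4, 1.0, 9.4]
z 112.38 F [1.27 1.34 9.05] sd [0.27 0.21 0.2 ]
```

```bash
python3 -m creep '[{"delta_pos":[0,-1,0],"rot":[0,0,0],"jaw":0},{"delta_pos":[0,-3,0],"rot":[0,0,0],"jaw":0},{"delta_pos":[0,-8,0],"rot":[0,0,0],"jaw":0},{"delta_pos":[0,-15,0],"rot":[0,0,0],"jaw":0},{"delta_pos":[0,-20,0],"rot":[0,0,0],"jaw":0},{"delta_pos":[0,-20,0],"rot":[0,0,0],"jaw":0},{"delta_pos":[0,-15,0],"rot":[0,0,0],"jaw":0},{"delta_pos":[0,-10,0],"rot":[0,0,0],"jaw":0},{"delta_pos":[0,-3,0],"rot":[0,0,0],"jaw":0},{"delta_pos":[0,0,0],"rot":[0,0,0],"jaw":0}]'
python3 - <<'E'
from h import *
a=-.116;M=np.array([[np.cos(a),-np.sin(a)],[np.sin(a),np.cos(a)]])
plan([*(M@[-45,90]+[572,-41]),80],a)
im=arm.get_image('side')
for n in ('lock_tip','carriage'):
  for q in arm.masks_of('side',n)[:2]:
    k=rect(q['pixels']); print(n,round(q['p'],2),np.round(q['location'],1),k.min(0),k.max(0))
c=im.astype(int);m=(c[...,0]>120)&(c[...,1]<50)&(c[...,2]<50);ys,xs=np.nonzero(m);sel=(abs(xs-305)<25)&(abs(ys-208)<25);xs,ys=xs[sel],ys[sel]
print(xs.mean(),ys.mean(),onz(arm.calibration('side'),(xs.mean(),ys.mean()),87))
E
```

```text
clock: 24.93
position: [588.6, -43.7, 206.6]
ee_rot: [-0.706, 0.041, -0.041, 0.706]
contact_force: [0.4, -0.7, -0.3]
gripper_width: 0.0
t 24.93 pos [588.6 -43.7 206.6] rv [-0.0003  0.0002 -0.0006] shift [-61.8 126.6  90.7] j6 -1.89 F [ 0.4 -0.7 -0.3] w 0.0
carriage 0.83 [320.3 185.4] [303. 178.] [331. 205.]
carriage 0.39 [321.4 217.6] [278. 146.] [373. 257.]
305.8 208.2 [578.91641631  49.37218716  87.        ]
```

```bash
python3 -m creep '[{"delta_pos":[-10,0,0],"rot":[0,0,0],"jaw":0},{"delta_pos":[-20,0,5],"rot":[0,0,0],"jaw":0},{"delta_pos":[-20,0,15],"rot":[0,0,0],"jaw":0},{"delta_pos":[-12,0,20],"rot":[0,0,0],"jaw":0},{"delta_pos":[0,0,25],"rot":[0,0,0],"jaw":0},{"delta_pos":[0,10,15],"rot":[0,0,0],"jaw":0},{"delta_pos":[0,25,8],"rot":[0,0,0],"jaw":0},{"delta_pos":[0,25,3],"rot":[0,0,0],"jaw":0},{"delta_pos":[0,15,0],"rot":[0,0,0],"jaw":0},{"delta_pos":[0,0,0],"rot":[0,0,0],"jaw":0}]'
python3 -m creep '[{"delta_pos":[0,10,0],"rot":[0,0,0],"jaw":0},{"delta_pos":[0,15,0],"rot":[0,0,0],"jaw":0},{"delta_pos":[0,15,0],"rot":[0,0,0],"jaw":0},{"delta_pos":[0,8,0],"rot":[0,0,0],"jaw":0},{"delta_pos":[0,4,0],"rot":[0,0,0],"jaw":0},{"delta_pos":[0,0,0],"rot":[0,0,0],"jaw":0},{"delta_pos":[5,0,0],"rot":[0,0,0],"jaw":0},{"delta_pos":[5,0,0],"rot":[0,0,0],"jaw":0},{"delta_pos":[4,0,0],"rot":[0,0,0],"jaw":0},{"delta_pos":[0,0,0],"rot":[0,0,0],"jaw":0}]'
python3 -c "
from h import *
plan([576.6,45,80],-.116);save('side','s4.png',(260,140,400,240),5)"
```

```text
clock: 25.92
position: [534.3, 53.3, 127.4]
ee_rot: [0.707, -0.044, 0.038, -0.705]
contact_force: [-0.5, -0.7, -0.6]
gripper_width: 0.3
clock: 26.75
position: [553.5, 52.4, 80.2]
ee_rot: [-0.706, 0.04, -0.042, 0.706]
contact_force: [0.3, 0.2, 0.3]
gripper_width: -0.2
t 26.75 pos [553.5  52.4  80.2] rv [-0.0008  0.0003  0.0022] shift [23.8  0.2 -4.6] j6 -2.07 F [0.3 0.2 0.3] w -0.2
```

View pics/s4.png

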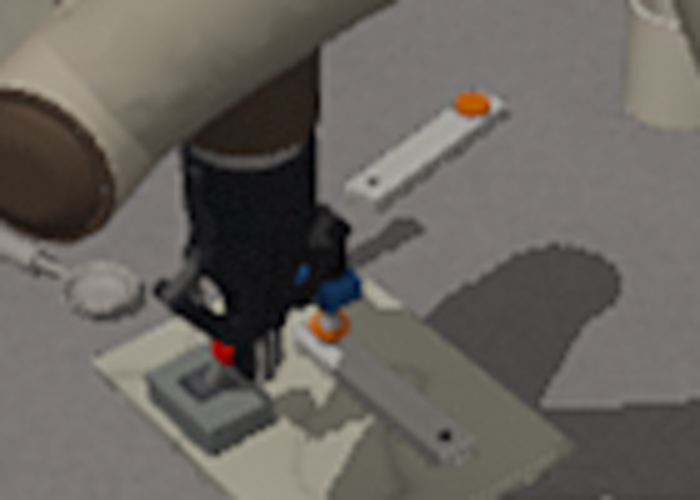

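The side view shows the foot resting on the pad at (328,325), and the fingers just in front of the red ball at (222,350). I push it to the back.

```bash
python3 -m creep '[{"delta_pos":[4,0,0],"rot":[0,0,0],"jaw":0},{"delta_pos":[6,0,0],"rot":[0,0,0],"jaw":0},{"delta_pos":[6,0,0],"rot":[0,0,0],"jaw":0},{"delta_pos":[6,0,0],"rot":[0,0,0],"jaw":0},{"delta_pos":[6,0,0],"rot":[0,0,0],"jaw":0},{"delta_pos":[6,0,0],"rot":[0,0,0],"jaw":0},{"delta_pos":[6,0,0],"rot":[0,0,0],"jaw":0},{"delta_pos":[6,0,0],"rot":[0,0,0],"jaw":0},{"delta_pos":[4,0,0],"rot":[0,0,0],"jaw":0},{"delta_pos":[2,0,0],"rot":[0,0,0],"jaw":0}]'
python3 -m creep '[{"delta_pos":[1,0,0],"rot":[0,0,0],"jaw":0},{"delta_pos":[1,0,0],"rot":[0,0,0],"jaw":0},{"delta_pos":[1,0,0],"rot":[0,0,0],"jaw":0},{"delta_pos":[1,0,0],"rot":[0,0,0],"jaw":0},{"delta_pos":[0,0,0],"rot":[0,0,0],"jaw":0},{"delta_pos":[0,0,0],"rot":[0,0,0],"jaw":0},{"delta_pos":[0,0,0],"rot":[0,0,0],"jaw":0},{"delta_pos":[0,0,0],"rot":[0,0,0],"jaw":0},{"delta_pos":[0,0,0],"rot":[0,0,0],"jaw":0},{"delta_pos":[0,0,0],"rot":[0,0,0],"jaw":0}]'
```

```text
clock: 27.63
position: [604.2, 46.1, 79.2]
ee_rot: [0.706, -0.041, 0.041, -0.706]
contact_force: [-1.0, -0.1, -0.1]
gripper_width: 0.2
clock: 28.47
position: [607.5, 45.8, 79.5]
ee_rot: [-0.706, 0.041, -0.041, 0.706]
contact_force: [-1.5, 0.1, -1.2]
gripper_width: 0.4
```

```bash
python3 -m creep '[{"delta_pos":[1,0,0],"rot":[0,0,0],"jaw":0},{"delta_pos":[1,0,0],"rot":[0,0,0],"jaw":0},{"delta_pos":[1,0,0],"rot":[0,0,0],"jaw":0},{"delta_pos":[1,0,0],"rot":[0,0,0],"jaw":0},{"delta_pos":[0,0,0],"rot":[0,0,0],"jaw":0},{"delta_pos":[0,0,0],"rot":[0,0,0],"jaw":0},{"delta_pos":[0,0,0],"rot":[0,0,0],"jaw":0},{"delta_pos":[0,0,0],"rot":[0,0,0],"jaw":0},{"delta_pos":[0,0,0],"rot":[0,0,0],"jaw":0},{"delta_pos":[0,0,0],"rot":[0,0,0],"jaw":0}]'
```

```text
clock: 29.3
position: [611.7, 45.4, 79.7]
ee_rot: [-0.706, 0.041, -0.041, 0.706]
contact_force: [-0.6, 0.9, -0.6]
gripper_width: -0.2
```

```bash
python3 -m creep '[{"delta_pos":[1,0,0],"rot":[0,0,0],"jaw":0},{"delta_pos":[1,0,0],"rot":[0,0,0],"jaw":0},{"delta_pos":[1,0,0],"rot":[0,0,0],"jaw":0},{"delta_pos":[0,0,0],"rot":[0,0,0],"jaw":0},{"delta_pos":[0,0,0],"rot":[0,0,0],"jaw":0},{"delta_pos":[0,0,0],"rot":[0,0,0],"jaw":0},{"delta_pos":[0,0,0],"rot":[0,0,0],"jaw":0},{"delta_pos":[0,0,0],"rot":[0,0,0],"jaw":0},{"delta_pos":[0,0,0],"rot":[0,0,0],"jaw":0},{"delta_pos":[0,0,0],"rot":[0,0,0],"jaw":0}]'|sed -n '2p;4p'
python3 -c "
from h import *
im=arm.get_image('side');cv2.imwrite('pics/s5.png',im[:,:,::-1])
c=im.astype(int);m=(c[...,0]>120)&(c[...,1]<50)&(c[...,2]<50);ys,xs=np.nonzero(m);print(len(xs),xs.mean(),ys.mean())
cs=arm.calibration('side')
a=-.116;M=np.array([[np.cos(a),-np.sin(a)],[np.sin(a),np.cos(a)]])
for q in (.3,.4,.5): print(q,proj(cs,[*(M@[25+60*np.sin(q),90]+[572,-41]),34+60*np.cos(q)]))"
```

```text
position: [613.7, 44.9, 79.2]
contact_force: [-4.4, 1.6, 0.2]
7 297.57142857142856 200.85714285714286
0.3 [296.94914417 199.28233795]
0.4 [295.92369881 198.88968363]
0.5 [294.95909596 198.6782201 ]
```

```bash
python3 -m creep '[{"delta_pos":[0.5,0,0],"rot":[0,0,0],"jaw":0},{"delta_pos":[0.5,0,0],"rot":[0,0,0],"jaw":0},{"delta_pos":[0,0,0],"rot":[0,0,0],"jaw":0},{"delta_pos":[0,0,0],"rot":[0,0,0],"jaw":0},{"delta_pos":[0,0,0],"rot":[0,0,0],"jaw":0},{"delta_pos":[0,0,0],"rot":[0,0,0],"jaw":0},{"delta_pos":[0,0,0],"rot":[0,0,0],"jaw":0},{"delta_pos":[0,0,0],"rot":[0,0,0],"jaw":0},{"delta_pos":[0,0,0],"rot":[0,0,0],"jaw":0},{"delta_pos":[0,0,0],"rot":[0,0,0],"jaw":0}]'|sed -n '2p;4p'
```

```text
position: [613.8, 44.9, 79.2]
contact_force: [-6.6, 3.8, 1.7]
```

```bash
python3 -m creep '[{"delta_pos":[-3,0,0],"rot":[0,0,0],"jaw":0},{"delta_pos":[-8,0,0],"rot":[0,0,0],"jaw":0},{"delta_pos":[-12,0,0],"rot":[0,0,0],"jaw":0},{"delta_pos":[-15,-5,0],"rot":[0,0,0],"jaw":0},{"delta_pos":[-15,-15,0],"rot":[0,0,0],"jaw":0},{"delta_pos":[-15,-25,0],"rot":[0,0,0],"jaw":0},{"delta_pos":[-15,-35,0],"rot":[0,0,0],"jaw":0},{"delta_pos":[-15,-35,0],"rot":[0,0,0],"jaw":0},{"delta_pos":[-10,-30,0],"rot":[0,0,0],"jaw":0},{"delta_pos":[-5,-10,0],"rot":[0,0,0],"jaw":0}]'
python3 -m creep '[{"delta_pos":[-25,0,0],"rot":[0,0,0],"jaw":0},{"delta_pos":[-25,0,0],"rot":[0,0,0],"jaw":0},{"delta_pos":[-25,0,0],"rot":[0,0,0],"jaw":0},{"delta_pos":[-20,0,0],"rot":[0,0,0],"jaw":0},{"delta_pos":[-10,0,0],"rot":[0,0,0],"jaw":0},{"delta_pos":[0,0,0],"rot":[0,0,0],"jaw":0},{"delta_pos":[0,0,0],"rot":[0,0,0],"jaw":0},{"delta_pos":[0,0,0],"rot":[0,0,0],"jaw":0},{"delta_pos":[0,0,0],"rot":[0,0,0],"jaw":0},{"delta_pos":[0,0,0],"rot":[0,0,0],"jaw":0}]'
python3 -c "
from h import *
im=arm.get_image('side')
c=im.astype(int);m=(c[...,0]>120)&(c[...,1]<50)&(c[...,2]<50);ys,xs=np.nonzero(m);print(len(xs),xs.mean(),ys.mean())
a=cv2.resize(im[150:250,260:390],(520,400),interpolation=2);b=cv2.resize(arm.get_image('top')[140:250,270:370],(270,297),interpolation=2)
o=np.zeros((400,790,3),np.uint8);o[:,:520]=a;o[:297,520:]=b;cv2.imwrite('pics/fin.png',o[:,:,::-1])
for n,z in (('knob_grip',0),):
  print([ (round(q['p'],2),q['location']) for q in arm.find_in('side',n)])
cs=arm.calibration('side');print('knobtop exp',proj(cs,[591.3,-43.6,112.4]),'pad',proj(cs,[591.5,-43.6,40]))"
```

```text
clock: 31.85
position: [505.4, 58.5, 240.8]
ee_rot: [-0.705, 0.036, -0.045, 0.707]
contact_force: [-0.2, 0.5, 0.8]
gripper_width: 0.0
clock: 32.68
position: [399.7, 70.0, 234.3]
ee_rot: [0.706, -0.041, 0.041, -0.706]
contact_force: [-0.3, 0.9, -0.5]
gripper_width: 0.0
39 301.20512820512823 199.33333333333334
[(0.57, [322.2, 219.0]), (0.55, [318.6, 189.5])]
knobtop exp [325.24169915 185.9775958 ] pad [325.59607813 204.1725509 ]
```

View pics/fin.png

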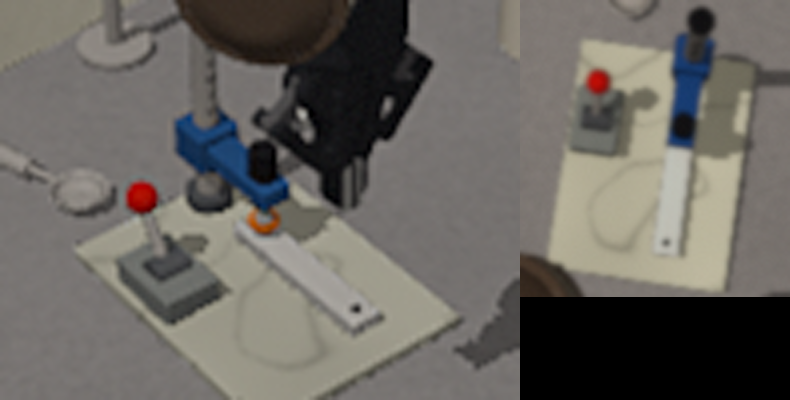

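The last view shows the foot on the middle of the orange pad at (263,218). The lever leans to the back with its ball at (142,197), which is full-frame (295.5,199), against a predicted (295,198.7) at full lock. The arm is clear, so I hand in.

```bash
python3 -c "
from bench import arm
print(arm.job_done())"
```

```text
the job is handed in; nothing more can be done
None
```

The job is handed in at about 33 s on the robot's clock, well inside the 72 s limit; the hand-in gives no verdict.

- **Bar:** I took the rightmost bar and laid it flat on the plate with its pad under the foot, then let go. The wrist view put the pad within about 1–2 pixels of the foot's axis, and the final side view shows the foot on the middle of the pad.
- **Slide:** I pushed it down on the knob in small steps. The push force was about 4 N while the slide moved freely and 9.05 N at the end, so the spring force is about 5 N. The foot touched at about 117.4 mm knob height and I stopped at 112.4 mm. That is 5 mm of spring travel, which works out to about 4.8 N. The 4 N is a little below the stated 5 N and the readings scatter by about ±0.5 N, so the spring force is uncertain by about that much.
- **Lock lever:** I pushed it back until it stood against its stop: the fingers stopped moving while the force rose to about 7 N. In the last picture the ball is where full lock should put it, to within about a pixel.
- **A check that disagreed:** my automatic red-pixel average put the ball about 6 columns away from that. It counted every red pixel in the whole picture, probably including something else red, so I read the ball from the picture instead.
- **Everything else:** I saw no sign of other objects being touched, and the arm stood clear of everything at hand-in. I did not re-measure the other objects' positions at the end.

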